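# Fetch the sugar tin from behind the flask and mugs

### The arm

A 6-joint arm with a two-finger parallel gripper is mounted at the origin on the work surface. World frame = base frame: x ahead of the robot, y to its left, z up, the work surface at z = 0. Lengths are in m, angles in rad, forces in N, time in s.
With the tool pointing down it reaches from about 0.35 to 1 m from the base axis. Payload 7.1 kg.
Tool frame: the origin (TCP) lies between the finger pads; the fingertips stand 22 mm ahead of it and the grasp point (between the pads) lies 3 mm ahead of it; z points along the fingers, y is the line along which they close (so a half turn about z gives the same grasp; the last joint's range is limited). The gripper opens to 85 mm and grips with 20 to 120 N. Pads are 22 mm wide; open, the fingers measure 114 mm over their backs; the gripper's body (76 mm by 85 mm) begins 54 mm behind the grasp point. The pads swing forward as they close: fully open they stand 13 mm farther back than shut.
Start: joints at [1.124, 0.423, 1.63, -0, 1.089, -0.019], TCP at [0.259, 0.569, 0.253] pointing down, gripper open.
Joint ranges: [-3, 3], [-0.9, 2.11], [0.09, 2.58], [-1.31, 4.45], [0.11, 2.69], [-2.54, 2.54]. Speed limits (rad/s): [2.39, 2.39, 3.01, 3.14, 3.14, 3.14].

### API

Orientations are given as a rotation vector (axis times angle).
In Python, from rig import manip gives the robot as it stands. The module is installed in compiled form; this text tells all that it offers. Calls block until the motion is done:
- manip.move_to(position, orientation): joint-space move of the TCP to a pose.
- manip.servo_line(position, orientation=None, rate=0.15): straight line of the TCP; orientation=None keeps the orientation; rate is the mean speed in m/s.
- manip.set_joints(angles): joint-space move.
- manip.command_gripper(opening, f_grip=None): finger opening in m; f_grip is the grip in N (None keeps the last); returns when the fingers have stopped.
- manip.hold(seconds).
- manip.solve_ik(position, orientation): joint angles nearest the present ones, or None.
- manip.camera(name): name is "scene" or "top"; returns a dict with "image" (480x640x3 uint8, red, green, blue), "fx", "fy", "cx", "cy" (pixels), "k1" (the pictures are not rectified: a ray, as slopes to the right and down, at radius r is drawn at 1 + k1 r^2 times it, then the intrinsics apply), "cam_to_world" (4x4, takes a point from camera to world coordinates). Camera axes: x right, y down, z forward; pixel columns grow to the right and rows downward; lengths in m; the calibration is good to about 2 mm. A picture is of the moment at which its call begins. There is no depth.
A pose or a line that the arm cannot do raises manip.IKError and nothing moves.
- manip.sign_off(): hands the job in; it is judged then, once.
Readings, each from a call of its own:
- manip.get_time(): time.
- manip.get_joint_positions(): joint angles.
- manip.get_joint_vel(): joint speeds.
- manip.get_tau(): joint torques, N m.
- manip.get_position(): TCP position.
- manip.get_ee_rot(): TCP orientation.
- manip.get_contact_force(): force on the tool from outside, world axes, zero at the start.
- manip.get_torque(): the same for the moment, N m.
- manip.get_width(): finger opening in m.
- manip.get_grip_force(): force on a finger pad.
Only numpy, scipy, OpenCV 4.12 (cv2) and the standard library are available. Lean on these libraries where they do the work, as an engineer would, in place of code of your own. Each camera call takes 0.05 s, during which the arm holds its last target. There are 200 camera calls.

### The job

The steel sugar tin is hemmed in at the back of the bamboo tea board: first stand the white flask and both mugs, which are in front of it, on the grey drying mat without shifting the tin, and then bring the tin to the middle of the dark wooden breakfast board. Only then put the flask and each mug back, upright, in the middle of the very cork round it came from. Set things down rather than dropping them, tip nothing over, and leave the jam jar and the egg cup where they are.

Things in the scene. Friction and masses are not known exactly. Their poses are not given: they have to be found in the camera images.
- sugar_tin: Sugar tin of brushed steel, a rectangular box 64 mm (its x) by 100 mm (its y) by 80 mm high with a flat lid, 0.25 to 0.5 kg. Origin: centre of its underside; z up. It can be gripped only across its 64 mm side (along its x); at the start it stands on the tea board near its back (+x) edge, and the mugs stand about 14 mm in front of its front face.
- flask: White vacuum flask with a grey cap, 210 mm high, 0.3 to 0.6 kg. Body 66 mm across up to 128 mm high, then a shoulder; the cap is fixed to it, a cylinder 54 mm across from 150 to 210 mm high, by which it is lifted. Origin: centre of its underside; z up. At the start it stands on one of the tea board's three cork rounds (the front one).
- blue_mug: Blue ceramic mug, 66 mm across outside, 92 mm high, wall 4 mm, 0.2 to 0.4 kg, with a handle on its own +y side (10 mm thick, reaching 60 mm from the mug's axis, 17 to 81 mm high). Origin: centre of its underside; z up. At the start it stands on one of the two back cork rounds, handle towards the front (-x) of the tea board within 0.1 rad.
- yellow_mug: Yellow ceramic mug, same shape, size and mass as the blue one (66 mm across, 92 mm high, handle on its own +y side). Origin: centre of its underside; z up. At the start it stands on the other back cork round.
- tea_board: Bamboo tea board, fixed, 250 mm (x) by 210 mm (y) by 10 mm thick, with three flush dark-brown cork rounds 80 mm across. Origin: centre of its underside; z up; things stand on it at z = 10 mm. Round centres in its frame (mm): front (-80, 0), back left (0, 48), back right (0, -48). At the start each of flask and mugs stands centred on one round; the tin stands at (79, 0).
- drying_mat: Grey ribbed silicone drying mat, fixed, 300 mm (x) by 150 mm (y) by 6 mm thick, empty at the start; the place for things set aside. To the left or the right of the tea board. Origin: centre of its underside; z up; things stand at z = 6 mm.
- breakfast_board: Dark wooden breakfast board, fixed, 220 mm (x) by 150 mm (y) by 14 mm thick, on the other side of the tea board from the mat. Origin: centre of its underside; z up; things stand at z = 14 mm. The egg cup stands on one corner, at (78, 42) mm in its frame.
- jam_jar: Small red jam jar with white lid, 40 mm across, 51 mm high, 0.09 kg, standing on the tea board beside the tin. Origin: centre of its underside. Not to be disturbed.
- egg_cup: White egg cup with a green line, 48 mm across, 58 mm high, 0.07 kg, standing on a corner of the breakfast board. Origin: centre of its underside. Not to be disturbed.

How it is judged:
By the outcome, as a careful person would: the job done as asked, in the order asked, and still so for the second after the job is handed in, with the robot touching nothing.
It also fails if it takes over 136 s, if anything falls off the work surface, if the arm or the gripper's body presses on something with over 40 N, if the wrist force passes 120 N, or if a joint passes its speed limit or range.

## Working session

There is one attempt and no reset: what is moved stays moved. The work goes in short steps, each a Python script; the robot and the scene stay as the last script left them, time stands still between calls to the robot, and variables do not carry over. Pictures are saved under pics/ and viewed, at most 14 in all, crops included, and the job is handed in when it is done.

```bash
mkdir -p pics; python3 - <<'E'
from rig import manip
import cv2,numpy as np
for n in("scene","top"):
    c=manip.camera(n); cv2.imwrite(f"pics/{n}0.png",c["image"][:,:,::-1])
    print(n,[round(c[k],3) for k in("fx","fy","cx","cy","k1")],np.round(c["cam_to_world"],3).tolist())
print(manip.get_time(),manip.get_ee_rot())
E
```

```text
scene [512.202, 512.202, 312.505, 241.037, -0.071] [[0.652, 0.597, -0.468, 0.994], [0.759, -0.503, 0.414, -0.382], [0.012, -0.625, -0.781, 0.79], [0.0, 0.0, 0.0, 1.0]]
top [440.872, 440.872, 322.471, 236.504, -0.105] [[0.075, -0.964, 0.253, 0.329], [-0.997, -0.074, 0.014, 0.012], [0.005, -0.254, -0.967, 0.946], [0.0, 0.0, 0.0, 1.0]]
0.1 [-6.66784012e-01 -3.06969393e+00  2.14020114e-03]
```

View pics/scene0.png

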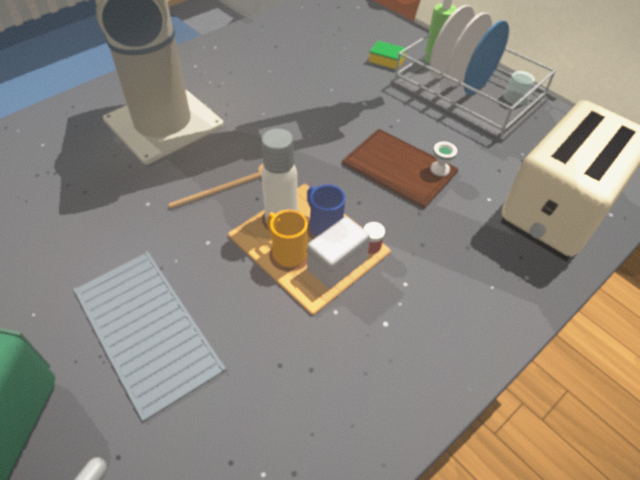

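View pics/top0.png

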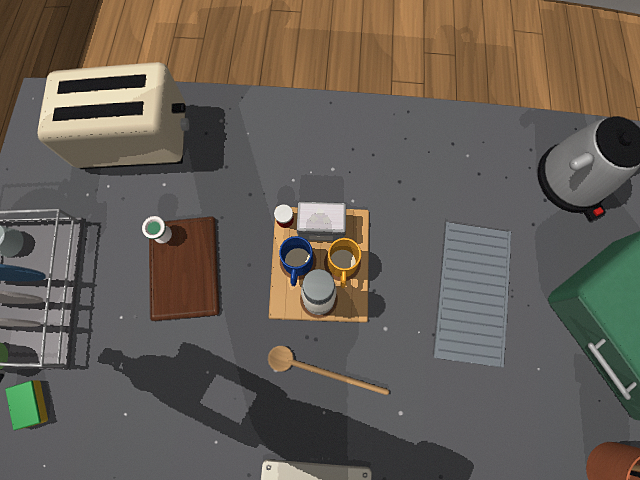

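The scene view shows the mat at left (150,335), the tea board in the middle (310,245) and the breakfast board behind it (400,165). In the top view the blue mug is at (297,255), yellow mug (345,258), flask cap (319,285), tin (322,217), jam jar (284,215), egg cup (154,228) and mat (474,293); up is +x and left is +y.

```bash
cat > h.py <<'E'
from rig import manip
import cv2,numpy as np
def cam(n):
    c=manip.camera(n); c["K"]=np.array([[c["fx"],0,c["cx"]],[0,c["fy"],c["cy"]],[0,0,1.]])
    c["hsv"]=cv2.cvtColor(c["image"],cv2.COLOR_RGB2HSV); return c
def rays(c,px):
    u=cv2.undistortPoints(np.float64(px).reshape(-1,1,2),c["K"],np.array([c["k1"],0,0,0.])).reshape(-1,2)
    d=np.c_[u,np.ones(len(u))]@c["cam_to_world"][:3,:3].T
    return c["cam_to_world"][:3,3],d
def plane(c,px,z):
    o,d=rays(c,px); return (o+d*((z-o[2])/d[:,2])[:,None])[:,:2]
def tri(c1,p1,c2,p2):
    o1,d1=rays(c1,p1);o2,d2=rays(c2,p2);out=[]
    for a,b in zip(d1,d2):
        s=np.linalg.lstsq(np.c_[a,-b],o2-o1,rcond=None)[0]
        out.append(np.r_[(o1+a*s[0]+o2+b*s[1])/2,np.linalg.norm(o1+a*s[0]-o2-b*s[1])])
    return np.array(out)
def blob(c,lo,hi,roi=None):
    m=cv2.inRange(c["hsv"],np.array(lo),np.array(hi))
    if roi: k=np.zeros_like(m); x0,y0,x1,y1=roi; k[y0:y1,x0:x1]=255; m&=k
    m=cv2.morphologyEx(m,cv2.MORPH_CLOSE,np.ones((3,3)))
    cs,_=cv2.findContours(m,cv2.RETR_EXTERNAL,cv2.CHAIN_APPROX_NONE)
    return m,max(cs,key=cv2.contourArea)
def quad(cnt):
    # straight edges fitted to the hull between the 4 corners of the min-area quad
    h=cv2.convexHull(cnt)
    q=cv2.approxPolyN(h,4,ensure_convex=True).reshape(-1,2).astype(float)
    pts=cnt.reshape(-1,2).astype(float); L=[]
    for i in range(4):
        a,b=q[i],q[(i+1)%4]; n=np.array([-(b-a)[1],(b-a)[0]])/np.linalg.norm(b-a)
        t=(pts-a)@(b-a)/((b-a)@(b-a)); s=pts[(abs((pts-a)@n)<2.5)&(t>.08)&(t<.92)]
        v=cv2.fitLine(s.astype(np.float32),cv2.DIST_HUBER,0,.01,.01).ravel()
        nn=np.array([-v[1],v[0]]); L.append(np.r_[nn,nn@v[2:]])
    return np.array([np.linalg.solve(np.array([L[i-1][:2],L[i][:2]]),[L[i-1][2],L[i][2]]) for i in range(4)])
E
python3 - <<'E'
from h import *
t=cam("top");s=cam("scene")
for n,p in dict(bamboo=(279,300),brd=(185,270),mat=(470,300),tab=(400,300),blue=(283,262),yel=(331,262),bi=(297,257),cap=(319,285),tin=(322,212),jar=(284,213)).items(): print('t',n,t["hsv"][p[1],p[0]])
for n,p in dict(bamboo=(300,290),brd=(400,170),mat=(150,335),tab=(250,380),blue=(325,215),yel=(290,245),cap=(278,150),tin=(338,240)).items(): print('s',n,s["hsv"][p[1],p[0]])
a=cv2.resize(t["image"][190:340,250:390],None,fx=4,fy=4,interpolation=2)[:600,:560]
cv2.imwrite("pics/tc.png",a[:,:,::-1])
b=cv2.resize(s["image"][120:320,220:400],None,fx=3,fy=3,interpolation=2); cv2.imwrite("pics/sc.png",b[:,:,::-1])
E
```

```text
t bamboo [ 16 120 210]
t brd [ 10 148  88]
t mat [101  20 141]
t tab [130   8 100]
t blue [110 151 211]
t yel [ 19 185 255]
t bi [ 18  53 110]
t cap [ 30   3 149]
t tin [ 23  14 226]
t jar [ 18  11 227]
s bamboo [ 16 131 213]
s brd [ 10 137 128]
s mat [106  17 165]
s tab [  0   4 142]
s blue [118  71 101]
s yel [ 18 178 153]
s cap [ 26  17 107]
s tin [  6   5 241]
```

View pics/tc.png

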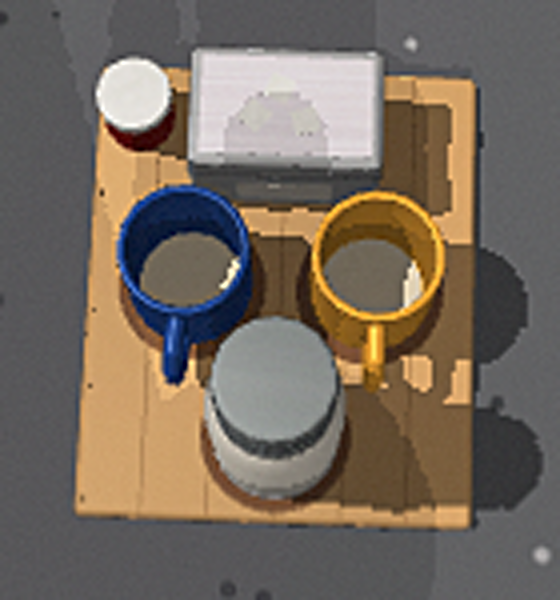

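View pics/sc.png

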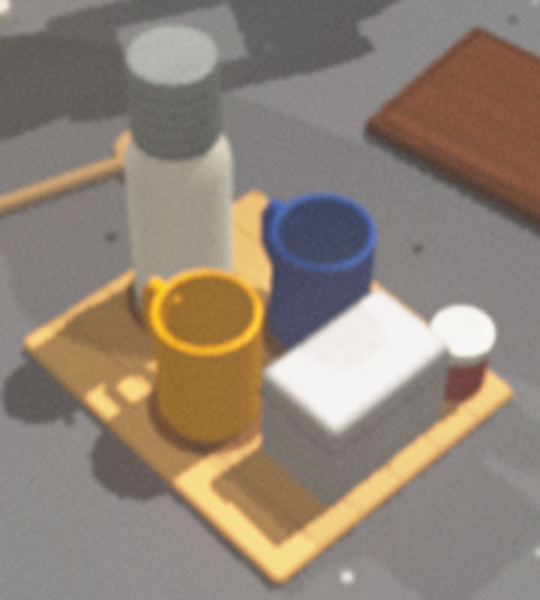

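The top crop shows both handles pointing at the flask (-x), the tin close behind the mugs, and the jar covering the board's back-left corner. The scene crop shows the mugs, lid and cap clear enough to segment by brightness and colour.

```bash
cat >> h.py <<'E'
from scipy.optimize import least_squares
def circ(P,r,it=400):
    rng=np.random.default_rng(0);best=(0,None)
    for _ in range(it):
        a,b=P[rng.choice(len(P),2,False)];d=np.linalg.norm(b-a)
        if d<.6*r or d>1.95*r: continue
        n=np.array([-(b-a)[1],(b-a)[0]])/d
        for sg in(1,-1):
            c=(a+b)/2+sg*n*np.sqrt(r*r-d*d/4); k=abs(np.linalg.norm(P-c,axis=1)-r)<.0015
            if k.sum()>best[0]: best=(k.sum(),c)
    k=abs(np.linalg.norm(P-best[1],axis=1)-r)<.002
    f=least_squares(lambda c:np.linalg.norm(P[k]-c[:2],axis=1)-c[2],np.r_[best[1],r],loss="soft_l1",f_scale=.001)
    return f.x,k.sum()
def triC(t,ct,s,cs,z):
    ot,os=t["cam_to_world"][:3,3],s["cam_to_world"][:3,3]
    a=np.r_[ct,z]-ot;b=np.r_[cs,z]-os;q=np.linalg.lstsq(np.c_[a,-b],os-ot,rcond=None)[0]
    return (ot+a*q[0]+os+b*q[1])/2, np.linalg.norm(ot+a*q[0]-os-b*q[1])
E
cat > meas.py <<'E'
from h import *
np.set_printoptions(precision=4,suppress=True)
t=cam("top");s=cam("scene")
def rect(P):
    (c,wh,_)=cv2.minAreaRect(P.astype(np.float32)); return np.mean(P,0)
S=dict(brd=([4,90,40],[14,255,190],(140,200,225,330),(335,125,465,210)),
       tea=([10,60,60],[25,255,255],(262,195,378,330),(222,185,400,320)),
       mat=([90,8,110],[125,60,255],(425,210,520,375),(65,245,235,425)),
       lid=([0,0,150],[179,45,255],(296,199,348,233),(305,213,372,266)))
Z=dict(brd=.014,tea=.01,mat=.006,lid=.09)
vis={n:c["image"].copy() for n,c in(("top",t),("scene",s))}
for n,(lo,hi,rt,rs) in S.items():
    Q=[]
    for c,r,nm in((t,rt,"top"),(s,rs,"scene")):
        l=list(lo)
        if n=="lid": l[2]=150 if nm=="top" else 205
        m,k=blob(c,l,hi,r); 
        q=quad(k); cv2.polylines(vis[nm],[np.int32(q*8)],True,(255,0,255),1,cv2.LINE_AA,3)
        P=plane(c,q,Z[n]); Q.append((q,P))
    # match corners by world position
    idx=[np.argmin(np.linalg.norm(Q[1][1]-p,axis=1)) for p in Q[0][1]]
    T=tri(t,Q[0][0],s,Q[1][0][idx])
    for P in (Q[0][1],Q[1][1][idx]):
        e=P-np.roll(P,1,0); print(n,"centre",P.mean(0),"edges",np.linalg.norm(e,axis=1),"ang",np.degrees(np.arctan2(e[:,1],e[:,0])).round(1)%90)
    print("   tri",T.mean(0),"z",T[:,2])
for n,lo,hi,rt,rs in(("blue",[105,80,40],[130,255,255],(272,228,320,290),(300,178,352,240)),("yel",[14,140,60],[24,255,255],(322,232,366,290),(264,205,312,272))):
    C=[]
    for c,r,nm in((t,rt,"top"),(s,rs,"scene")):
        m,k=blob(c,lo,hi,r); k=k.reshape(-1,2); f,nn=circ(plane(c,k,.102),.033); C.append(f[:2]); print(n,nm,f,nn,len(k))
    print("   tri",*triC(t,C[0],s,C[1],.102))
C=[]
for c,lo,hi,r,nm in((t,[0,0,125],[179,30,175],(298,262,342,312),"top"),(s,[0,0,118],[60,40,190],(258,126,298,152),"scene")):
    m,k=blob(c,lo,hi,r);k=k.reshape(-1,2);f,nn=circ(plane(c,k,.22),.027);C.append(f[:2]);print("cap",nm,f,nn,len(k))
    cv2.polylines(vis[nm],[k],True,(0,255,0),1)
print("   tri",*triC(t,C[0],s,C[1],.22))
v=np.hstack([cv2.resize(vis["top"][195:375,140:520],None,fx=1.05,fy=1.05),cv2.resize(vis["scene"][120:309,60:460],(400,189))])
cv2.imwrite("pics/m.png",v[:,:,::-1])
E
python3 meas.py
```

```text
brd centre [0.4811 0.3236] edges [0.2163 0.1448 0.2159 0.1475] ang [10.1 10.2 10.8 10.4]
brd centre [0.4894 0.3183] edges [0.2139 0.1434 0.2127 0.1444] ang [10.  10.3 10.3 10.7]
   tri [0.4828 0.3271 0.004  0.0014] z [0.0037 0.003  0.0042 0.0051]
tea centre [0.516 0.027] edges [0.2082 0.2475 0.2074 0.2476] ang [2.5 2.  2.5 2.2]
tea centre [0.5234 0.0035] edges [0.2202 0.2522 0.1241 0.268 ] ang [ 2.5  2.4  1.7 23.4]
   tri [ 0.5143  0.0203 -0.0072  0.0224] z [-0.0007  0.0029 -0.0375  0.0067]
mat centre [ 0.4755 -0.3122] edges [0.1475 0.2968 0.1493 0.2963] ang [85.5 85.8 85.4 85.4]
mat centre [ 0.4815 -0.3135] edges [0.1502 0.2989 0.1493 0.2972] ang [85.7 85.4 85.  85.6]
   tri [ 0.477  -0.3137 -0.0004  0.0016] z [-0.0024  0.0011  0.0004 -0.0005]
lid centre [0.5959 0.032 ] edges [0.0917 0.0564 0.0932 0.0547] ang [4.4 3.6 3.3 2. ]
lid centre [0.6011 0.0356] edges [0.1279 0.0559 0.0863 0.0739] ang [89.8  2.9  1.8 37. ]
   tri [0.5984 0.0341 0.0876 0.01  ] z [0.0859 0.086  0.0806 0.0981]
blue top [0.514  0.0742 0.0325] 61 121
blue scene [0.5197 0.0711 0.0329] 82 108
   tri [0.5154 0.0749 0.0959] 0.00047124298665439515
yel top [ 0.518  -0.0207  0.0331] 66 180
yel scene [ 0.5245 -0.0233  0.0332] 43 156
   tri [ 0.5198 -0.0204  0.0955] 0.0013142236352400236
cap top [0.4345 0.0253 0.0268] 55 92
cap scene [0.442  0.0219 0.0278] 41 103
   tri [0.4357 0.0258 0.2138] 0.001050477259808597
```

The two views differ by a steady offset of about (+7,-3) mm, and the heights come out 6 to 10 mm low. This looks like camera calibration bias, so I'll check it against the shut fingertip at known positions.

```bash
cat >> h.py <<'E'
from scipy.spatial.transform import Rotation as R
def rv(th): return (R.from_euler("z",th)*R.from_euler("x",np.pi)).as_rotvec()
E
python3 - <<'E'
from h import *
p=manip.get_position(); t0=manip.get_time()
manip.command_gripper(0.0,20)
manip.servo_line([p[0],p[1],.36],rate=.3); t1=manip.get_time()
o=rv(np.radians(2.3))
print([None if (q:=manip.solve_ik([.47,-.17,.3],rv(a))) is None else q.round(2) for a in(0.04,np.pi+.04)])
manip.move_to([.47,-.17,.36],o); t2=manip.get_time()
manip.servo_line([.47,-.17,.13],rate=.3); t3=manip.get_time()
print(t1-t0,t2-t1,t3-t2,manip.get_position(),manip.get_joint_positions().round(2))
def proj(c,P):
    M=np.linalg.inv(c["cam_to_world"]); return cv2.projectPoints(np.float64(P).reshape(-1,1,3),cv2.Rodrigues(M[:3,:3])[0],M[:3,3],c["K"],np.array([c["k1"],0,0,0.]))[0].reshape(-1,2)
tip=manip.get_position()+[0,0,-.022]
V=[]
for n in("top","scene"):
    c=cam(n);q=proj(c,tip)[0];print(n,q);x,y=q.round().astype(int)
    a=cv2.resize(c["image"][y-50:y+50,x-50:x+50],(400,400),interpolation=cv2.INTER_CUBIC);cv2.circle(a,(int((q[0]-x+50.5)*4),int((q[1]-y+50.5)*4)),3,(255,0,255),1);V.append(a)
    np.save(f"pics/{n}.npy",c["image"])
cv2.imwrite("pics/tip.png",np.hstack(V)[:,:,::-1])
E
```

```text
[array([-0.37,  0.18,  1.86, -0.  ,  1.1 ,  1.16]), array([-0.37,  0.18,  1.86,  0.  ,  1.1 , -1.98])]
1.275 2.7082999999999995 0.9167000000000005 [ 0.47088507 -0.17011813  0.13086647] [-0.37  0.43  1.98  0.    0.73  1.16]
top [420.0242152  282.67655034]
scene [201.30723321 245.17699989]
```

View pics/tip.png

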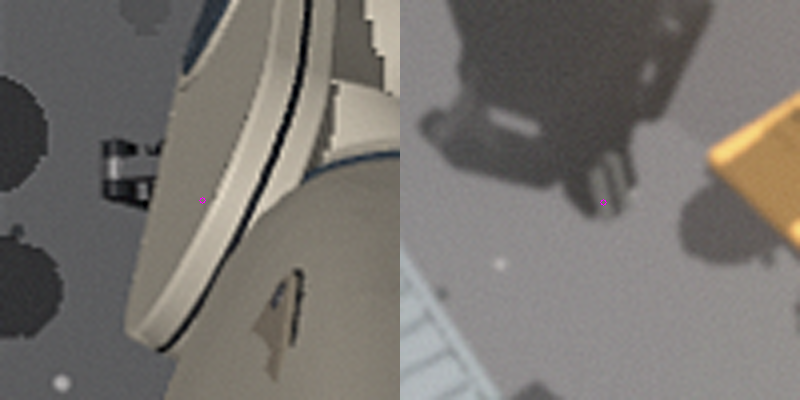

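The scene view shows the shut tips at about crop (600,210), close to the prediction. In the top view the wrist hides them, so I'll tilt the tool forward and mark the predicted tip in both views.

```bash
cat >> h.py <<'E'
def proj(c,P):
    M=np.linalg.inv(c["cam_to_world"]); return cv2.projectPoints(np.float64(P).reshape(-1,1,3),cv2.Rodrigues(M[:3,:3])[0],M[:3,3],c["K"],np.array([c["k1"],0,0,0.]))[0].reshape(-1,2)
E
python3 - <<'E'
from h import *
o=(R.from_euler("z",-.3)*R.from_euler("y",-np.radians(60))*R.from_euler("x",np.pi)).as_rotvec()
Rm=R.from_rotvec(o).as_matrix(); print(Rm[:,2])
manip.servo_line([.47,-.17,.25],rate=.3)
manip.move_to([.58,-.17,.2],o)
Rm=R.from_rotvec(manip.get_ee_rot()).as_matrix();p=manip.get_position();V=[]
pts=np.array([[a,b,.022] for a in(-.011,0,.011) for b in(-.0145,0,.0145)])@Rm.T+p
for n in("top","scene"):
    c=cam(n);Q=proj(c,pts);q=Q[4];print(n,q);x,y=q.round().astype(int)
    a=cv2.resize(c["image"][y-30:y+30,x-30:x+30],(400,400),interpolation=cv2.INTER_CUBIC)
    for w in Q: cv2.circle(a,tuple(np.int32((w-[x,y]+30.5)*6.667)),2,(255,0,255),-1)
    V.append(a)
cv2.imwrite("pics/tip2.png",np.hstack(V)[:,:,::-1]);print(manip.get_time())
E
```

```text
[ 0.82734567 -0.25592801 -0.5       ]
top [433.9497029  206.88507232]
scene [237.58013242 265.78422307]
8.5917
```

View pics/tip2.png

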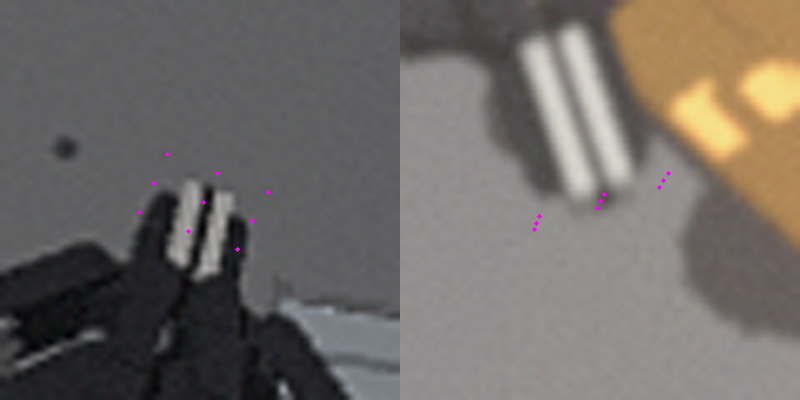

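In the tilted pose the scene view matches the predicted tip to under 1 px, at crop (600,200). The top view sees the tip about (-1.5,+2) px off, which biases it roughly (-3.5,+2.5) mm in world. I'll carry the flask first with a corrected estimate. Regripping it crosswise on the mat will then fix its true position and calibrate both cameras.

```bash
cat >> h.py <<'E'
YT=np.radians(2.3)
def setdown(x,y,z,rate=.15):
    """lower to 4 mm above nominal TCP height z, then feel for the surface"""
    manip.servo_line([x,y,z+.004],rate=rate); f0=manip.get_contact_force()[2]
    for k in range(8):
        manip.servo_line([x,y,z+.003-.001*k],rate=.02)
        df=manip.get_contact_force()[2]-f0
        if df>2: break
    print("  set down k",k,"df %.1f z %.4f"%(df,manip.get_position()[2]))
def st(m): print(m,"t %.1f"%manip.get_time(),"pos",manip.get_position().round(4),"w %.4f gf %.1f"%(manip.get_width(),manip.get_grip_force()),"F",manip.get_contact_force().round(1))
E
python3 - <<'E'
from h import *
o=rv(YT)
F=np.array([.439,.023]);M=np.array([.587,-.322])
p=manip.get_position(); manip.servo_line([p[0]-.05,p[1],.33],rate=.3)
manip.command_gripper(.085,40)
manip.move_to([*F,.32],o); manip.servo_line([*F,.193],rate=.2); st("at cap")
s=cam("scene");cv2.imwrite("pics/cap1.png",s["image"][100:300,200:400,::-1])
manip.command_gripper(.03,40); st("gripped")
s2=cam("scene");v=np.hstack([cv2.resize(a["image"][110:260,220:350],(390,450)) for a in(s,s2)]);cv2.imwrite("pics/cap1.png",v[:,:,::-1])
E
```

```text
at cap t 13.3 pos [0.4396 0.023  0.1936] w 0.0850 gf 0.0 F [-0.6  0.1  0.2]
gripped t 13.8 pos [0.4397 0.0229 0.1941] w 0.0533 gf 41.2 F [-1.5 -0.5  5.9]
```

View pics/cap1.png

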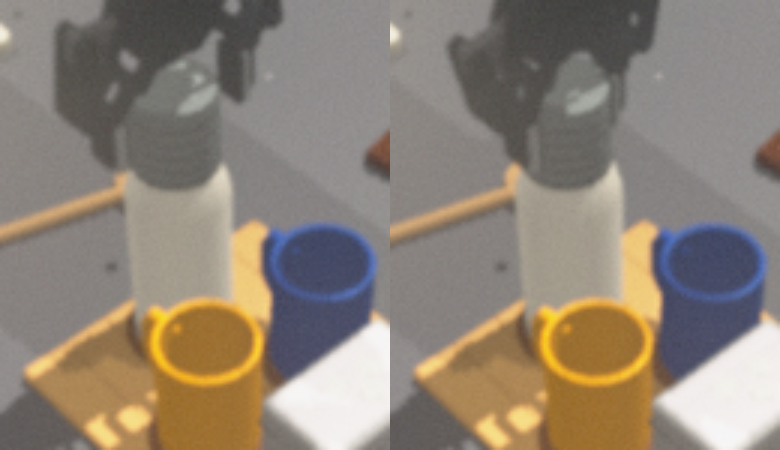

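The cap is gripped at 53 mm and the flask did not visibly move (neck at crop (175,185) both before and after), so y = 0.023 is right. Now I carry it to the mat, regrip crosswise and re-measure.

```bash
cat > cal.py <<'E'
from h import *
o=rv(YT)
F=np.array([.439,.023]);M=np.array([.587,-.322])
manip.servo_line([*F,.33],rate=.2); st("up")
manip.move_to([*M,.33],o); st("over mat")
setdown(*M,.189,rate=.2)
manip.command_gripper(.075); st("open")
# where the flask axis sits: closing crosswise centres it on the TCP
manip.servo_line([*M,.20],rate=.2)
manip.servo_line([*M,.20],orientation=rv(YT+np.pi/2),rate=.2); 
manip.servo_line([*M,.189],rate=.1)
manip.command_gripper(.045,20); st("cross grip"); manip.command_gripper(.08,35)
manip.servo_line([*M,.30],rate=.25); manip.move_to([.40,-.15,.32],o);st("clear")
np.set_printoptions(precision=4,suppress=True)
t=cam("top");s=cam("scene");np.save("pics/t1.npy",t["image"]);np.save("pics/s1.npy",s["image"])
for n,c in(("top",t),("scene",s)):
    q=proj(c,[[*M,.216]])[0].astype(int);print(n,"exp",q)
    cv2.imwrite(f"pics/{n}1.png",c["image"][:,:,::-1])
E
python3 cal.py
```

```text
up t 14.6 pos [0.4381 0.023  0.3288] w 0.0532 gf 42.7 F [ 0.2  0.4 -4.7]
over mat t 16.0 pos [ 0.587  -0.3206  0.3299] w 0.0533 gf 42.6 F [ 0.   0.9 -3.1]
  set down k 3 df 7.2 z 0.1900
open t 18.2 pos [ 0.587  -0.3221  0.1888] w 0.0749 gf 0.0 F [-0.1  0.5 -0. ]
cross grip t 20.8 pos [ 0.5871 -0.322   0.1892] w 0.0536 gf 22.1 F [ 0.3 -0.7 -0.1]
clear t 23.2 pos [ 0.4002 -0.1502  0.3196] w 0.0799 gf 0.0 F [0.5 0.5 0.9]
top exp [518 214]
scene exp [139 306]
```

```bash
python3 - <<'E'
from h import *
np.set_printoptions(precision=4,suppress=True)
t=cam("top");s=cam("scene");V=[]
for c,lo,hi,r,nm in((t,[0,0,125],[179,30,175],(495,190,545,240),"top"),(s,[0,0,105],[60,45,190],(110,285,165,330),"scene")):
    x,y=r[0],r[1]
    m,k=blob(c,lo,hi,r);k=k.reshape(-1,2);f,nn=circ(plane(c,k,.216),.027);print("cap",nm,f,nn,len(k))
    a=c["image"].copy();cv2.polylines(a,[k],True,(0,255,0),1);a[int(proj(c,[*f[:2],.216])[0][1]),int(proj(c,[*f[:2],.216])[0][0])]=(255,0,255);b=proj(c,[.587,-.322,.216])[0].astype(int);a[b[1],b[0]]=(255,0,0)
    V.append(cv2.resize(a[y-10:y+60,x-10:x+60],(400,400),interpolation=0))
    print(c["hsv"][b[1],b[0]])
cv2.imwrite("pics/cap2.png",np.hstack(V)[:,:,::-1])
E
```

```text
cap top [ 0.5801 -0.3193  0.027 ] 45 140
[ 70   6 131]
cap scene [ 0.5909 -0.3211  0.0268] 73 188
[ 56   9 198]
```

View pics/cap2.png

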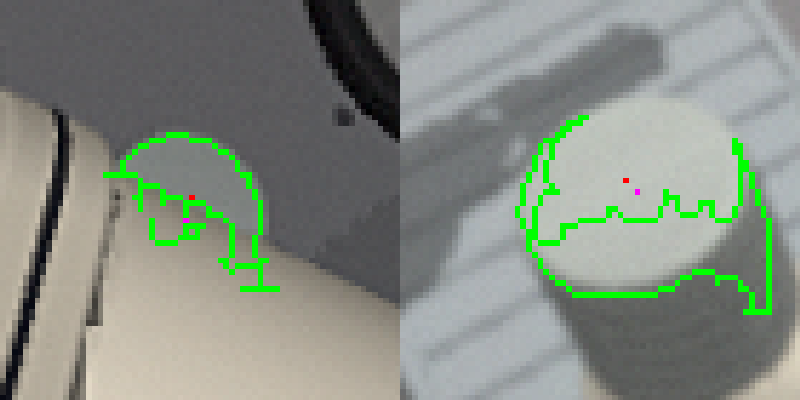

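Against the true flask position the top view is biased by (-6.9,+2.7) mm and the scene view by (+3.9,+0.9) mm at cap height. Corrected, the tea board centre is (0.5197,0.0249) with yaw 2.4°, and the flask, mugs and board agree within about 2 mm. Now the mugs.

```bash
cat >> h.py <<'E'
YT=np.radians(2.4); TB=np.array([.5197,.0249]); R2=lambda a:np.array([[np.cos(a),-np.sin(a)],[np.sin(a),np.cos(a)]])
tb=lambda x,y:TB+R2(YT)@[x,y]
FR,BL,BR,TIN=tb(-.08,0),tb(0,.048),tb(0,-.048),tb(.079,0)
MATC=np.array([.479,-.314]);YM=np.radians(-4.5); mt=lambda x,y:MATC+R2(YM)@[x,y]
def carry(a,tha,za,b,thb,zb,w0,grip,hi,pre=True,wo=.078):
    """pick at a (TCP height za), carry at height hi, set down at b"""
    manip.command_gripper(w0,grip)
    manip.move_to([*a,hi],rv(tha)); manip.servo_line([*a,za],rate=.2)
    manip.command_gripper(.03,grip); st(" grip")
    manip.servo_line([*a,hi],rate=.2)
    manip.servo_line([*b,hi],orientation=rv(thb),rate=.3); manip.hold(.15)
    setdown(*b,zb,rate=.2)
    manip.command_gripper(wo); manip.hold(.1); st(" released")
    manip.servo_line([*b,hi],rate=.3)
E
python3 - <<'E'
from h import *
manip.move_to([.45,-.15,.25],rv(YT))
carry(BR,YT,.075,mt(.002,0),YT+np.pi/4,.071,.078,35,.21); st("yellow")
manip.move_to([.42,-.1,.3],rv(YT))
t=cam("top");cv2.imwrite("pics/top3.png",cv2.resize(t["image"][180:380,240:540],None,fx=2,fy=2)[:,:,::-1])
E
```

```text
grip t 25.8 pos [ 0.5228 -0.0232  0.0765] w 0.0641 gf 39.0 F [-0.5 -1.8  7.8]
  set down k 2 df 4.9 z 0.0723
 released t 30.0 pos [ 0.4811 -0.3142  0.072 ] w 0.0781 gf 0.0 F [ 0.5  1.  -0.2]
yellow t 30.6 pos [ 0.481  -0.3142  0.2107] w 0.0779 gf 0.0 F [ 0.5  0.2 -1.4]
```

View pics/top3.png

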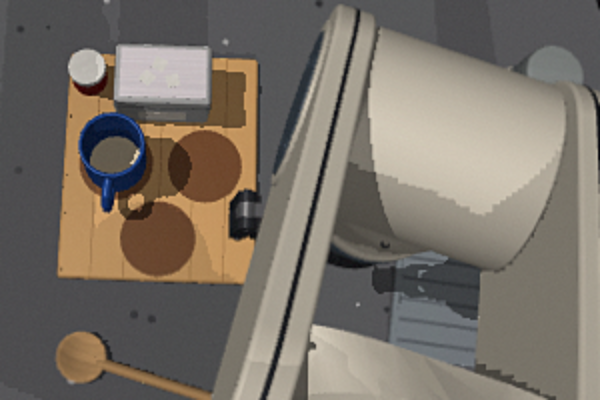

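The top view shows the yellow mug gone from its round (408,332 in full-image pixels scaled from crop (205,165)), the tin and blue mug undisturbed, and the front round empty at crop (158,238). Next is the blue mug, then measuring the cork rounds and the egg cup.

```bash
python3 - <<'E'
from h import *
np.set_printoptions(precision=4,suppress=True)
carry(BL,YT,.075,mt(-.1,0),YT+np.pi/4,.071,.078,35,.21); st("blue")
manip.move_to([.35,-.28,.3],rv(YT))
t=cam("top");s=cam("scene")
for n,p in(("FR",FR),("BL",BL),("BR",BR)):
    for c,nm in((t,"top"),(s,"scene")):
        q=proj(c,[*p,.01])[0].astype(int)
        g=cv2.medianBlur(c["image"],3).astype(int);h=c["hsv"]
        # cork is redder/more dim than the bamboo: hue lower
        m,k=blob(c,[0,60,20],[13,255,190],(q[0]-32,q[1]-32,q[0]+32,q[1]+32))
        f,nn=circ(plane(c,k.reshape(-1,2),.01),.04);print(n,p,nm,f,nn,len(k))
m,k=blob(t,[0,0,180],[179,50,255],(138,210,175,245));f,nn=circ(plane(t,k.reshape(-1,2),.072),.024);print("egg top",f,nn,len(k))
m,k=blob(s,[0,0,185],[179,60,255],(428,135,465,180));f2,nn=circ(plane(s,k.reshape(-1,2),.072),.024);print("egg scene",f2,nn,len(k))
v=np.hstack([cv2.resize(t["image"][190:340,130:380],None,fx=1.6,fy=2)[:,:400],cv2.resize(s["image"][120:320,210:410],(400,400))[:300]]);cv2.imwrite("pics/v4.png",v[:,:,::-1])
E
```

```text
grip t 33.9 pos [0.5189 0.0729 0.0767] w 0.0651 gf 38.1 F [-1.3 -1.3  6.2]
  set down k 2 df 8.4 z 0.0725
 released t 38.3 pos [ 0.3794 -0.3062  0.072 ] w 0.0780 gf 0.0 F [ 0.5  0.5 -0.5]
blue t 38.9 pos [ 0.3793 -0.3061  0.2105] w 0.0775 gf 0.0 F [-0.3  0.5 -1.3]
FR [0.4398 0.0215] top [0.4381 0.0239 0.039 ] 60 103
FR [0.4398 0.0215] scene [0.4384 0.0241 0.038 ] 39 94
BL [0.5177 0.0729] top [0.5149 0.0746 0.0389] 59 100
BL [0.5177 0.0729] scene [0.52   0.0723 0.0376] 31 74
BR [ 0.5217 -0.0231] top [ 0.5196 -0.0208  0.0389] 73 101
BR [ 0.5217 -0.0231] scene [ 0.5204 -0.0199  0.0384] 43 103
egg top [0.5518 0.38   0.0232] 50 76
egg scene [0.5543 0.379  0.0243] 53 55
```

View pics/v4.png

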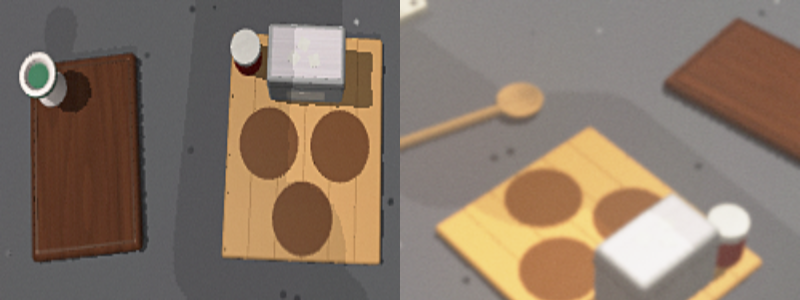

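The crops show the three cork rounds empty, and the tin, jar and egg cup in place (egg cup at crop (38,77), tin at (305,55)). The round fits agree with my positions to about 2 mm. Now the tin.

```bash
sed -i 's/TB=np.array(\[.5197,.0249\])/TB=np.array([.5189,.0257])/' h.py
python3 - <<'E'
from h import *
np.set_printoptions(precision=4,suppress=True)
B=np.array([.485,.3213]);th=np.radians(10.3)+np.pi/2
manip.move_to([.4,-.1,.3],rv(YT+np.pi/2))
carry(np.array([.5985,.029]),YT+np.pi/2,.058,B,th,.062,.085,60,.20,wo=.076); st("tin")
manip.move_to([.35,-.2,.33],rv(YT));st("clear")
t=cam("top");s=cam("scene")
v=np.hstack([cv2.resize(t["image"][190:340,130:380],None,fx=1.6,fy=2)[:,:400],cv2.resize(s["image"][110:310,300:500],(400,400))[:300]]);cv2.imwrite("pics/v5.png",v[:,:,::-1])
for c,r,l in((t,(160,235,210,305),140),(s,(350,125,440,200),190)):
    m,k=blob(c,[0,0,l],[179,60,255],r);P=plane(c,quad(k),.094);e=P-np.roll(P,1,0);print(P.mean(0),np.linalg.norm(e,axis=1),np.degrees(np.arctan2(e[:,1],e[:,0]))%90)
E
```

```text
grip t 43.3 pos [0.5992 0.029  0.0598] w 0.0638 gf 67.8 F [-2.1 -0.5  5.7]
  set down k 2 df 10.7 z 0.0637
 released t 47.5 pos [0.4851 0.3214 0.063 ] w 0.0761 gf 0.0 F [ 0.5 -0.5 -0.4]
tin t 48.1 pos [0.485  0.3213 0.2007] w 0.0759 gf 0.0 F [ 0.3 -0.8 -0.3]
clear t 50.1 pos [ 0.3504 -0.1997  0.3298] w 0.0759 gf 0.0 F [-0.2 -0.   0.4]
[0.4863 0.3109] [0.0672 0.057  0.0691 0.0642] [ 4.4516 11.6353 10.6462  9.4953]
[0.4872 0.3216] [0.0765 0.1182 0.0584 0.0693] [50.7918 10.6774 11.0859 10.7195]
```

View pics/v5.png

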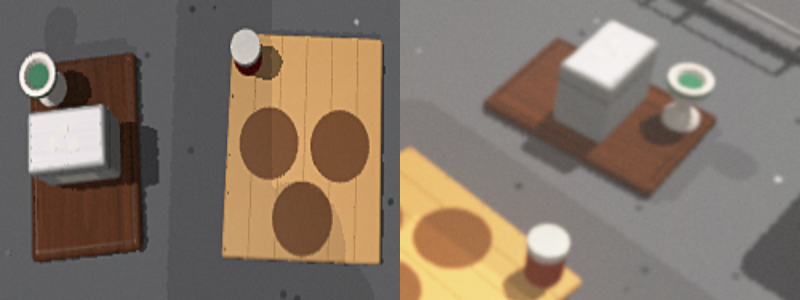

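The tin stands upright in the middle of the breakfast board, with the egg cup untouched at crop (38,77). My top-view ROI cut off the lid's left edge, so I'll re-measure against the board in the same views.

```bash
python3 - <<'E'
from h import *
np.set_printoptions(precision=4,suppress=True)
t=cam("top");s=cam("scene")
for c,r,l in((t,(142,238,212,305),140),(s,(372,118,432,168),195)):
    m,k=blob(c,[0,0,l],[179,60,255],r);q=quad(k);P=plane(c,q,.094);e=P-np.roll(P,1,0);print(P.mean(0),np.linalg.norm(e,axis=1),np.degrees(np.arctan2(e[:,1],e[:,0]))%90, q.round(1).tolist())
E
```

```text
[0.4868 0.3235] [0.0943 0.0552 0.0935 0.0773] [86.7565 11.6307 10.3438  9.9085] [[192.6999969482422, 244.0], [194.1999969482422, 270.8999938964844], [148.0, 275.5], [148.0, 237.89999389648438]]
[0.4873 0.3211] [0.0581 0.0928 0.0569 0.0913] [11.7272  9.7677 10.1869 10.5205] [[428.5, 130.8000030517578], [404.79998779296875, 153.0], [381.70001220703125, 141.10000610351562], [405.0, 120.0]]
```

Scene view puts the lid centre within about 3 mm of the board middle, at 10.3° like the board. Now the mugs and the flask go back.

```bash
python3 - <<'E'
from h import *
A=YT+np.pi/4
carry(mt(-.1,0),A,.071,BL,YT,.075,.078,35,.21,wo=.076); st("blue")
carry(mt(.002,0),A,.071,BR,YT,.075,.078,35,.21,wo=.076); st("yellow")
manip.servo_line([.45,-.1,.33],rate=.3)
carry(np.array([.587,-.322]),YT,.189,FR,YT,.193,.08,40,.33); st("flask")
manip.move_to([.35,-.25,.36],rv(YT)); st("clear")
t=cam("top");s=cam("scene")
v=np.hstack([cv2.resize(t["image"][190:340,255:385],(390,450)),cv2.resize(s["image"][110:310,220:400],(405,450))]);cv2.imwrite("pics/v6.png",v[:,:,::-1])
E
```

```text
grip t 52.5 pos [ 0.3801 -0.3067  0.0726] w 0.0649 gf 38.0 F [-1.6  1.4  7.7]
  set down k 2 df 5.9 z 0.0764
 released t 56.9 pos [0.5169 0.0736 0.0759] w 0.0757 gf 0.0 F [ 0.3 -0.9  0.7]
blue t 57.5 pos [0.5169 0.0737 0.2105] w 0.0758 gf 0.0 F [-0.8 -0.1 -0.9]
 grip t 60.3 pos [ 0.4819 -0.3146  0.0725] w 0.0639 gf 39.9 F [0.  2.8 6.4]
  set down k 2 df 8.7 z 0.0764
 released t 64.4 pos [ 0.521  -0.0223  0.076 ] w 0.0758 gf 0.0 F [-0.3 -0.2  0.6]
yellow t 65.0 pos [ 0.5209 -0.0223  0.2106] w 0.0760 gf 0.0 F [ 0.1 -0.   0.3]
 grip t 68.2 pos [ 0.5878 -0.3223  0.1909] w 0.0529 gf 42.5 F [0.4 0.9 6.6]
  set down k 2 df 8.8 z 0.1945
 released t 72.6 pos [0.439  0.0223 0.1939] w 0.0782 gf 0.0 F [ 0.1 -0.6 -0.3]
flask t 73.2 pos [0.4388 0.0223 0.3303] w 0.0778 gf 0.0 F [ 0.3  0.7 -1.2]
clear t 74.3 pos [ 0.3501 -0.2494  0.3592] w 0.0781 gf 0.0 F [0.8 0.2 0.4]
```

View pics/v6.png

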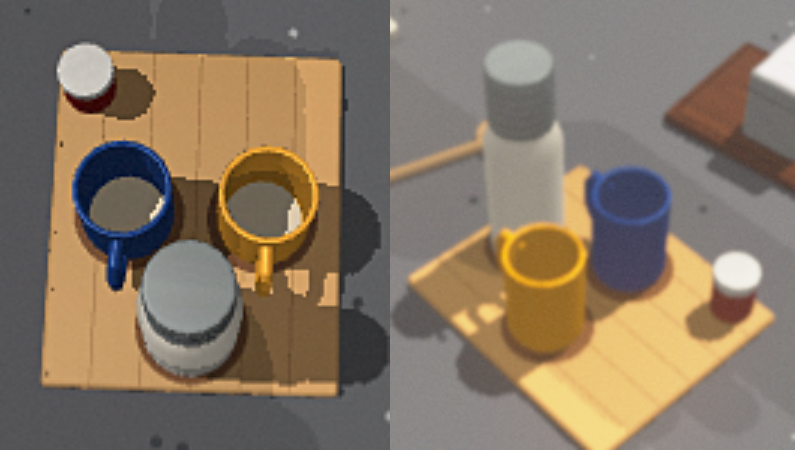

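All three stand upright on their rounds, and the jar is undisturbed at crop (88,75). As a last check I'll compare the rim and cap fits with those from the start.

```bash
python3 meas.py | grep -E "blue|yel|cap"
```

```text
Traceback (most recent call last):
  File "meas.py", line 17, in <module>
    m,k=blob(c,l,hi,r);
        ~~~~^^^^^^^^^^
  File "h.py", line 23, in blob
    return m,max(cs,key=cv2.contourArea)
             ~~~^^^^^^^^^^^^^^^^^^^^^^^^
ValueError: max() iterable argument is empty
```

```bash
sed -i 's/^for n,(lo,hi,rt,rs) in S.items/S={}\nfor n,(lo,hi,rt,rs) in S.items/' meas.py; python3 meas.py
```

```text
blue top [0.5125 0.0749 0.0323] 60 122
blue scene [0.5185 0.0709 0.0332] 78 116
   tri [0.5139 0.0753 0.0953] 9.680718423945926e-05
yel top [ 0.5162 -0.0207  0.033 ] 66 142
yel scene [ 0.5732 -0.0591  0.0331] 43 177
   tri [ 0.531  -0.0248  0.0317] 0.0032011045665650308
cap top [0.4269 0.025  0.0269] 54 166
cap scene [0.4427 0.0312 0.0269] 33 138
   tri [0.4317 0.0309 0.2118] 0.013792401160245911
```

The mugs are within 1.5 mm of their start fits. The cap fits look contaminated, because its mask contour is much longer than before, so I'll compare the flask directly by image registration with the first pictures.

```bash
python3 - <<'E'
from h import *
for n,rs in(("top",{"cap+body":(298,262,342,318),"blue":(276,232,316,270),"mat-free ref board":(268,290,296,322)}),("scene",{"cap":(258,126,298,176),"flaskbody":(258,170,300,205)})):
    a=cv2.cvtColor(cv2.imread(f"pics/{n}0.png"),cv2.COLOR_BGR2GRAY);b=cv2.cvtColor(cam(n)["image"],cv2.COLOR_RGB2GRAY)
    f=lambda g:cv2.GaussianBlur(g,(3,3),0).astype(np.float32)
    for k,(x0,y0,x1,y1) in rs.items():
        W=np.eye(2,3,dtype=np.float32)
        cc,W=cv2.findTransformECC(f(a)[y0:y1,x0:x1],f(b),np.float32([[1,0,x0],[0,1,y0]]),cv2.MOTION_TRANSLATION,(3,200,1e-5))
        print(n,k,"shift px",W[0,2]-x0,W[1,2]-y0,"cc",cc)
E
```

```text
top cap+body shift px -0.3725891 0.67089844 cc 0.9892704601592108
top blue shift px -0.53829956 0.77708435 cc 0.86473920963112
top mat-free ref board shift px 0.20040894 0.056854248 cc 0.9966532452407348
scene cap shift px -0.18896484 -0.5791626 cc 0.9461534151191031
scene flaskbody shift px -0.26470947 -0.5775757 cc 0.9949988287458366
```

Everything is within about 1 px (1.5 mm) of where it started.

```bash
python3 -c "
from rig import manip
print(manip.sign_off(),manip.get_time())"
```

```text
the job is handed in; nothing more can be done
the job is handed in; nothing more can be done
```

The job is handed in after roughly 75 s of robot time (limit 136 s): the tin is within about 3 mm of the middle of the breakfast board, the flask and both mugs are back upright within about 2 mm of where they started, and the jam jar and egg cup show no sign of having moved.

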